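Turn a valve block over in the flip nest

TASK

Turn the short aluminium valve block over with the flip nest, so that its underside can be checked: lay the block, studs up as it stands, in the grey open leaf of the nest and let go of it, then swing that leaf by its steel bar right over until it lies shut on the fixed pad, with the block upside down inside.

Things in the scene. Friction and masses are not known exactly. Their poses are not given: they have to be found in the camera images.
- block: Valve block on the bench: aluminium, 64 long (x) x 46 wide (y) x 22 mm high, four 10 mm round studs 5 mm high on top (27 mm overall), two brass ports between; dark plate beneath; 0.15 to 0.25 kg. Origin: underside centre, z out of the studded top. Grip across the 46 mm. Not used: a 120 x 30 mm block, a round can, a carton, all under 40 mm high.
- nest: Flip nest fixed to the bench. Origin: on the bench under the hinge's middle; hinge along x, 42 mm up. Fixed rubber pad at y -3 to -88 mm, 40 mm up. Open grey leaf at +y: pocket x -30 to 30, y 2 to 82 mm, floor 13 mm up, end walls and corner posts 29 mm high, sides open for fingers from y 16 to 66 mm. Block goes in at x 0, y 42 mm, its length along y, either way round.
- leaf (a joint): Leaf angle: 0 = lying open at the nest's +y (the start), 1.57 upright, 3.14 shut over the pad at -y. Damped: left between about 1.5 and 2.4 the leaf stays put, nearer either end it sinks slowly to that end; about 4 N at the bar swings it. The loaded block slides to the hinge wall as it rises, tips on to the pad a little past upright and is then covered (4 mm headroom; window in the leaf).
- leaf_handle (a point): Middle of the leaf's steel bar: round, 12 mm across, parallel to the hinge (nest x), 127 mm from the hinge axis; it moves with the leaf in a half circle and is 42 mm above the bench at both ends of it. 80 mm of bar is free between its arms, with 34 mm of space between bar and leaf wall: pinch it from above, across the bar, at its middle; it turns between the fingers.
There are look-alikes about, which are no part of the job. What is shaped like the block but pink or purple is not meant. There is more than one size of the nest; the job needs the middle-sized.

How it is judged:
By the outcome, as a careful person would: the job done as asked, in the order asked, and still so for the second after the job is handed in, with the robot touching nothing.
It also fails if it takes over 64 s, if anything falls off the work surface, if the arm or the gripper's body presses on something with over 40 N, if the wrist force passes 120 N, or if a joint passes its speed limit or range.

ROBOT

A 6-joint arm with a two-finger parallel gripper is mounted at the origin on the work surface. World frame = base frame: x ahead of the robot, y to its left, z up, the work surface at z = 0. Lengths are in m, angles in rad, forces in N, time in s.
With the tool pointing down it reaches from about 0.4 to 0.825 m from the base axis. Payload 7 kg.
Tool frame: the origin (TCP) lies on the centre line of the jaws, within the pads' length; the fingertips stand 11 mm ahead of it and the grasp point (between the pads) lies 8 mm behind it; z points along the fingers, y is the direction in which the jaws open and shut (so a half turn about z gives the same grasp; the last joint's range is limited). The gripper opens to 88 mm and grips with 3 to 60 N. Pads are 19 mm wide; open, the fingers measure 130 mm over their backs; the gripper's body (78 mm by 193 mm) begins 47 mm behind the grasp point.
Start: joints at [1.582, 0.359, 0.012, 0, -1.224, -0.288], TCP at [0.184, 0.649, 0.238] pointing down, gripper open.
Joint ranges: [-3.07, 3.07], [-1.43, 2.12], [-1.02, 1.25], [-3.03, 1.67], [-3.05, -0], [-3.03, 3.03]. Speed limits (rad/s): [2.39, 2.39, 3.01, 3.14, 3.14, 3.14].

INTERFACE

Orientations are given as [roll, pitch, yaw] about the fixed x, y, z axes, in that order (R = Rz(yaw) Ry(pitch) Rx(roll)).
In Python, from station import * gives the robot as it stands.
- The arm moves only by the tool play_rows, never from a script. Its argument "targets" is a list of rows, each a list of 7 numbers: the turn, a rotation vector about the world's x, y, z in rad, then the shift along the world's x, y, z in m, then the opening, from 0 (shut) to 1 (fully open). A call has 1 to 12 rows; each row shifts and turns the pose as measured when the row begins; what a row does not reach is not made up. A row lasts 1/8 s, in which the tool goes at most 62.5 mm and 10.7 degrees, less where a joint would pass 70% of its speed; a pose out of reach is approached as far as the arm can. A call is refused whole if a number of a shift passes 0.0625 or a number of a turn 0.188, either way. A call with a gripper value outside its range is refused whole. The fingers move at their own pace and stop on an object; "grip_force" is the grip in N (left out, the last holds). Time passes only in rows, so rows that do not move let the fingers close. It gives the time, the measured TCP pose, the force and the opening at its end, in the units of the state.
- get_state(): the state, without advancing time (a new reading comes with each control period).
- grab_frame(name): name is "scene" or "top"; returns (picture, depth): 420x560x3 uint8, blue, green, red; 420x560 float32, m along the optical axis (not along the pixel's ray), 0 where there is no reading.
- camera_params(name): a dict with "camera_matrix" (3x3 intrinsics, pixels), "dist" ([k1, k2, p1, p2, k3] as OpenCV has them; the pictures are not rectified), "extrinsics" (4x4, takes a point from world to camera coordinates). Camera axes: x right, y up, looking along -z (the intrinsics and any distortion apply to the point x, -y, -z); pixel columns grow to the right and rows downward; lengths in m; the calibration is good to about 2 mm. A picture is of the moment at which its call begins. camera_params takes no time and is no camera call.
- job_done(): hands the job in, once; it reports no verdict.
The state is a dict: "t": time; "q": joint angles; "qd": joint speeds; "joint_efforts": joint torques, N m; "eef_pos": TCP position; "ee_rot": TCP orientation; "force": force on the tool from outside, world axes, zero at the start; "moment": the same for the moment, N m; "width": finger opening in m.
Only numpy, scipy, OpenCV 4.12 (cv2) and the standard library are available. Lean on these libraries where they do the work, as an engineer would, in place of code of your own. Each camera call takes 0.05 s, during which the arm holds its last target.

## Working session

There is one attempt and no reset: what is moved stays moved. The work goes in short steps, Python scripts to look and compute and a tool call to move; the robot and the scene stay as the last step left them, time stands still between calls to the robot, and variables do not carry over. Pictures are saved under pics/ and viewed, and the job is handed in when it is done.

Besides the shell and the picture viewer there is one more tool, called after "Call:" as name(argument=value, ...), one argument or row to a line, values as JSON. play_rows: Moves the arm, as the interface text tells. Its arguments: {"type":"object","properties":{"targets":{"type":"array","items":{"type":"array","items":{"type":"number"}}},"grip_force":{"type":"number"}},"required":["targets"]}

```bash
ls; mkdir -p pics
python3 - <<'E'
from station import *
import cv2,numpy as np
for n in("scene","top"):
    p,d=grab_frame(n); cv2.imwrite(f"pics/{n}0.png",p); np.save(f"pics/{n}0.npy",d)
    c=camera_params(n); print(n,c)
print(get_state())
E
```

```text
pics
scene {'camera_matrix': array([[475.35956832,   0.        , 274.02581651],
       [  0.        , 475.35956832, 212.10787919],
       [  0.        ,   0.        ,   1.        ]]), 'dist': array([-0.1377267,  0.       ,  0.       ,  0.       ,  0.       ]), 'extrinsics': array([[ 0.71967039,  0.69423722,  0.01045043, -0.38819879],
       [-0.56666638,  0.57859566,  0.58661425,  0.20858273],
       [ 0.40120288, -0.42809082,  0.80979905, -1.4753914 ],
       [ 0.        ,  0.        ,  0.        ,  1.        ]])}
top {'camera_matrix': array([[508.7942605 ,   0.        , 270.35285641],
       [  0.        , 508.7942605 , 208.60581843],
       [  0.        ,   0.        ,   1.        ]]), 'dist': array([-0.19260288,  0.        ,  0.        ,  0.        ,  0.        ]), 'extrinsics': array([[-0.02635227, -0.99954172,  0.0148969 ,  0.04472225],
       [ 0.98874639, -0.0238666 ,  0.14768534, -0.47119668],
       [-0.14726212,  0.0186211 ,  0.9889222 , -1.47081621],
       [ 0.        ,  0.        ,  0.        ,  1.        ]])}
{'t': 0.1, 'q': array([ 1.58207454e+00,  3.59328911e-01,  1.11746910e-02, -2.87379008e-04,
       -1.22406693e+00, -2.88124843e-01]), 'qd': array([-1.86695983e-03, -1.22922617e-03,  2.75194823e-03,  2.93470375e-03,
        1.57430757e-05, -1.27414445e-03]), 'joint_efforts': array([-3.17906008e-03, -5.84162199e+01,  2.93750596e+01,  7.01564491e+00,
        1.01084015e-02, -4.01283819e-05]), 'eef_pos': array([0.18439406, 0.64891525, 0.23672187]), 'ee_rot': array([ 3.14014979e+00, -1.45870911e-04, -2.76944372e-01]), 'force': array([-0.12328895,  0.61032491, -0.72313372]), 'moment': array([ 0.00683661,  0.00905925, -0.02145819]), 'width': 0.0873871038705576}
```

View pics/scene0.png

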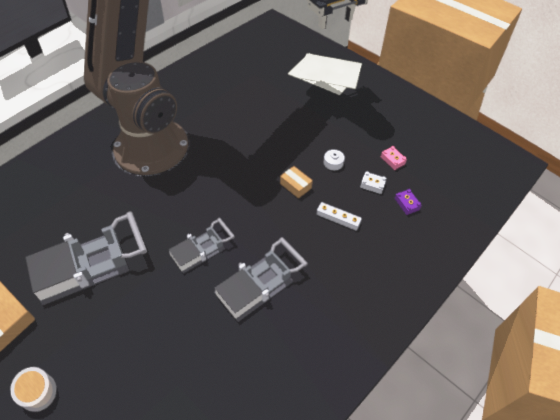

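View pics/top0.png

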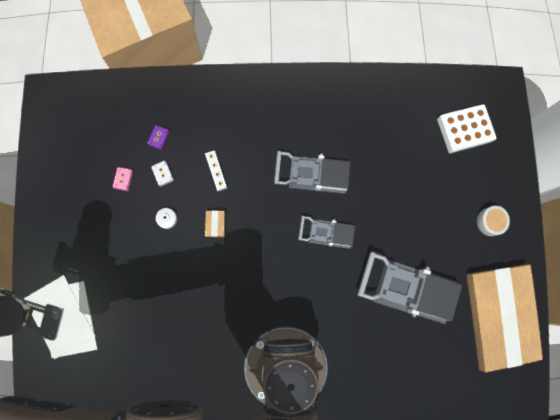

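The top view shows three nests: (312,172), (327,232) and (410,288). The middle-sized one should be (312,172). Three things are block-shaped: silver (162,174), pink (122,179) and purple (158,137). The silver one fits; the 120 mm block at (215,171) is too long. I'll confirm both in an enlarged crop and measure sizes.

```bash
cat > h.py <<'E'
import cv2,numpy as np
from station import *
F=np.diag([1,-1,-1.])
def cam(n):
    c=camera_params(n);K=c["camera_matrix"];D=c["dist"];E=c["extrinsics"]
    R=F@E[:3,:3];t=F@E[:3,3];return K,D,R,t
def ray(n,px):
    K,D,R,t=cam(n);u=cv2.undistortPoints(np.array(px,float).reshape(-1,1,2),K,D).reshape(-1,2)
    d=np.c_[u,np.ones(len(u))]@R;return -R.T@t,d
def plane(n,px,z):
    o,d=ray(n,px);return o+d*((z-o[2])/d[:,2])[:,None]
def proj(n,P):
    K,D,R,t=cam(n);return cv2.projectPoints(np.array(P,float).reshape(-1,1,3),cv2.Rodrigues(R)[0],t,K,D)[0].reshape(-1,2)
def cloud(n,d):
    v,u=np.mgrid[0:420,0:560];K,D,R,t=cam(n)
    un=cv2.undistortPoints(np.stack([u.ravel(),v.ravel()],1).astype(float).reshape(-1,1,2),K,D).reshape(-1,2)
    z=d.ravel()[:,None];return ((np.c_[un,np.ones(len(un))]*z-t)@R).reshape(420,560,3)
E
python3 - <<'E'
from h import *
t=cv2.imread("pics/top0.png");s=cv2.imread("pics/scene0.png")
a=cv2.resize(t[140:210,265:360],None,fx=4,fy=4,interpolation=2)
b=cv2.resize(t[145:205,100:190],None,fx=4,fy=4,interpolation=2)
c=cv2.resize(s[230:325,205:315],None,fx=4,fy=4,interpolation=2)
e=cv2.resize(s[140:225,290:430],None,fx=3,fy=3,interpolation=2)
o=np.zeros((660,870,3),np.uint8)
for im,y,x in((a,0,0),(b,0,400),(c,282,0),(e,282,445)):
    h,w=im.shape[:2];h=min(h,660-y);w=min(w,870-x);o[y:y+h,x:x+w]=im[:h,:w]
cv2.imwrite("pics/crop.png",o[:600+0,:800] if 0 else cv2.resize(o,(790,600)))
for n,q in(("mid",[(300,154),(297,191),(275,152),(275,185),(349,158),(346,193)]),("small",[(300,217),(300,243),(354,222),(351,248)]),("large",[(376,253),(360,295),(462,286),(448,322)])):
    print(n,plane("top",q,.04).round(3).tolist())
d=np.load("pics/top0.npy");C=cloud("top",d)
print(C[174,162],C[171,200],C[300,150])
# block mask
hsv=cv2.cvtColor(t,cv2.COLOR_BGR2HSV)
m=C[...,2]; 
for n in("top","scene"):
    im=cv2.imread(f"pics/{n}0.png");C=cloud(n,np.load(f"pics/{n}0.npy"))
    m=(cv2.cvtColor(im,cv2.COLOR_BGR2GRAY)>110).astype(np.uint8)
    k,l,st,ce=cv2.connectedComponentsWithStats(m)
    for i in range(1,k):
        if 60<st[i,4]<1500: print(n,st[i],ce[i].round(1),np.median(C[l==i],0).round(3))
E
```

```text
mid [[0.635, -0.061, 0.04], [0.522, -0.048, 0.04], [0.643, 0.014, 0.04], [0.542, 0.017, 0.04], [0.62, -0.209, 0.04], [0.513, -0.194, 0.04]]
small [[0.444, -0.054, 0.04], [0.368, -0.051, 0.04], [0.425, -0.214, 0.04], [0.349, -0.201, 0.04]]
large [[0.332, -0.275, 0.04], [0.21, -0.222, 0.04], [0.223, -0.536, 0.04], [0.118, -0.486, 0.04]]
[0.58742948 0.35792318 0.02520493] [0.59836821 0.24456397 0.00378838] [ 0.20979298  0.39971462 -0.00242482]
top [153 130  10  15  76] [157.3 136.2] [0.709 0.375 0.022]
top [205 150  22  41 447] [215.4 170.2] [0.596 0.196 0.021]
top [ 275  151   72   42 1158] [305.2 172.7] [ 0.583 -0.078  0.014]
top [151 161  22  26 361] [161.7 173. ] [0.591 0.359 0.021]
top [113 167  19  24 331] [122.  178.4] [0.579 0.483 0.021]
top [478 206  32  30 774] [493.6 220.8] [ 0.416 -0.653  0.043]
top [155 208  22  21 355] [165.7 218. ] [0.452 0.345 0.027]
top [205 210  19  27 492] [214.2 223.4] [0.431 0.2   0.034]
top [299 216  52  32 644] [320.6 232.1] [ 0.401 -0.117  0.011]
top [ 16 299  29  11  73] [ 28.1 305. ] [0.205 0.627 0.345]
top [ 32 310  12  17 138] [ 37.5 317.1] [
[... 267 characters left out ...]
11]
scene [330   0  20   7  65] [339.8   2.8] [-0.448  1.526 -0.318]
scene [121 127  29  10  73] [135.4 133.6] [ 0.045 -0.059  0.12 ]
scene [382 146  24  23 338] [393.4 156.9] [0.581 0.479 0.02 ]
scene [324 149  21  21 354] [333.6 159. ] [0.46  0.338 0.024]
scene [281 166  31  26 453] [296.1 178.5] [0.434 0.199 0.033]
scene [360 171  27  22 393] [372.9 181.9] [0.595 0.354 0.02 ]
scene [401 192  16  15 144] [407.8 199. ] [0.706 0.374 0.021]
scene [317 202  45  28 622] [338.6 215.5] [0.599 0.193 0.018]
scene [170 218  64  53 758] [204.5 244.6] [ 0.411 -0.122  0.012]
scene [ 93 272  25  11  74] [103.9 277. ] [ 0.289 -0.372  0.005]
scene [  0 282  28  56 813] [  9.  309.9] [ 0.229 -0.596  0.049]
```

View pics/crop.png

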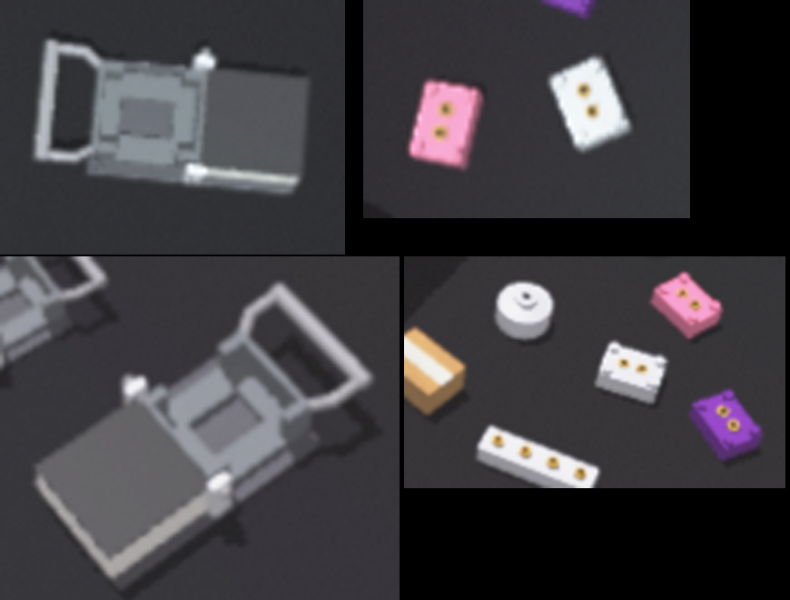

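Confirmed: the silver block is at top (162,174) and the middle nest is at top (312,172). Next I'll measure both precisely.

```bash
cat >> h.py <<'E'
def tri(pa,pb):
    (o1,d1),(o2,d2)=ray("top",pa),ray("scene",pb);out=[]
    for a,b in zip(d1,d2):
        A=np.c_[a,-b];s=np.linalg.lstsq(A,o2-o1,rcond=None)[0];p,q=o1+a*s[0],o2+b*s[1];out.append(np.r_[(p+q)/2,np.linalg.norm(p-q)])
    return np.array(out)
E
python3 - <<'E'
from h import *
print("balls",tri([(321.2,156.5),(318.7,187.9)],[(241.6,265.5),(265.3,295)]).round(4))
print("bar",tri([(278.8,151.6),(276,183.5)],[(282.7,239.4),(306.4,263.6)]).round(4))
for n,box in(("top",(145,155,180,192)),("scene",(355,168,392,198))):
    im=cv2.imread(f"pics/{n}0.png");C=cloud(n,np.load(f"pics/{n}0.npy"))
    x0,y0,x1,y1=box;sub=im[y0:y1,x0:x1];Cs=C[y0:y1,x0:x1]
    hsv=cv2.cvtColor(sub,cv2.COLOR_BGR2HSV)
    m=((hsv[...,1]>90)&(hsv[...,0]<35)&(hsv[...,2]>60)).astype(np.uint8)
    k,l,st,ce=cv2.connectedComponentsWithStats(m)
    ce=ce[1:]+[x0,y0];print(n,st[1:,4],ce.round(1).tolist(),plane(n,ce,.024).round(4).tolist())
    g=cv2.cvtColor(sub,cv2.COLOR_BGR2GRAY);mm=(g>110)&True
    cs=cv2.findContours(mm.astype(np.uint8),0,1)[0];c=max(cs,key=cv2.contourArea).reshape(-1,2)+[x0,y0]
    P=plane(n,c,.022)[:,:2];r=cv2.minAreaRect((P*1000).astype(np.float32));print("rect",r)
    Q=Cs[mm&(Cs[...,2]>.017)][:,:2];r=cv2.minAreaRect((Q*1000).astype(np.float32));print("cloud",r,len(Q))
E
```

```text
balls [[ 0.5885 -0.1287  0.1411  0.0418]
 [ 0.5716 -0.1058 -0.0817  0.0559]]
bar [[ 0.6049 -0.0101  0.1362  0.0429]
 [ 0.5893  0.0331 -0.0654  0.062 ]]
top [6 4] [[160.2, 169.3], [162.5, 175.5]] [[0.6024, 0.364, 0.024], [0.583, 0.3566, 0.024]]
rect ((591.1292114257812, 359.4361877441406), (71.17987060546875, 49.219383239746094), 22.147859573364258)
cloud ((426.94781494140625, 232.22283935546875), (488.7833557128906, 56.046817779541016), 37.620018005371094) 285
scene [6 6] [[369.8, 178.8], [376.8, 180.8]] [[0.5842, 0.3545, 0.024], [0.6034, 0.3629, 0.024]]
rect ((596.2416381835938, 353.9658203125), (66.605712890625, 67.70435333251953), 21.63144302368164)
cloud ((772.1002197265625, -55.617034912109375), (64.20983123779297, 956.4630737304688), 23.13275909423828) 270
```

Run:
```python
from h import *
A=tri([(321.2,156.5),(318.7,187.9)],[(265.3,295),(241.6,265.5)]);B=tri([(278.8,151.6),(276,183.5)],[(306.4,263.6),(282.7,239.4)])
print(A.round(4));print(B.round(4))
for z in(.042,.048):
  for n,p in(("top",[(278.8,151.6),(276,183.5)]),("scene",[(306.4,263.6),(282.7,239.4)])): print(z,n,plane(n,p,z).round(4).tolist())
t=cv2.imread("pics/top0.png");s=cv2.imread("pics/scene0.png")
a=cv2.resize(t[140:205,265:360],None,fx=8,fy=8,interpolation=2);cv2.imwrite("pics/na.png",a)
a=cv2.resize(s[232:322,210:312],None,fx=6.5,fy=6.5,interpolation=2);cv2.imwrite("pics/nb.png",a)
```

```text
[[ 0.6286 -0.1245  0.033   0.0017]
 [ 0.5313 -0.1112  0.04    0.0036]]
[[0.6444 0.0044 0.043  0.0035]
 [0.5493 0.0167 0.037  0.0069]]
0.042 top [[0.6435, 0.003, 0.042], [0.546, 0.0142, 0.042]]
0.042 scene [[0.6451, 0.0063, 0.042], [0.5534, 0.0171, 0.042]]
0.048 top [[0.6419, 0.0033, 0.048], [0.5448, 0.0144, 0.048]]
0.048 scene [[0.6471, 0.0035, 0.048], [0.5559, 0.0142, 0.048]]
```

View pics/na.png

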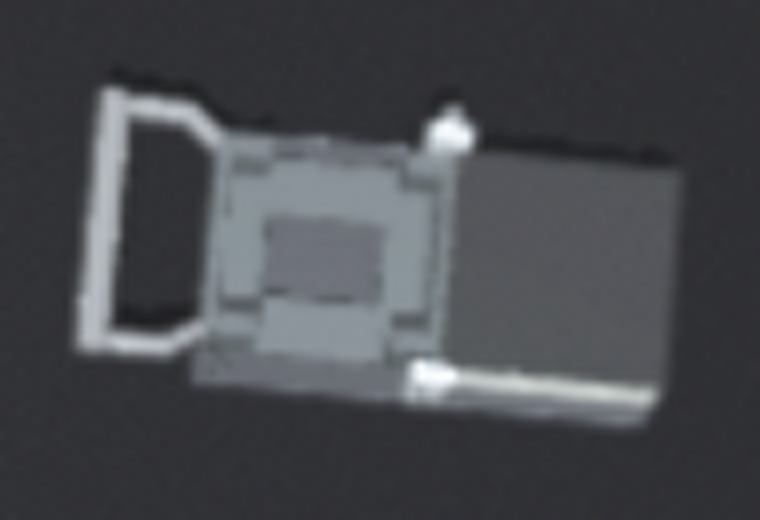

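View pics/nb.png

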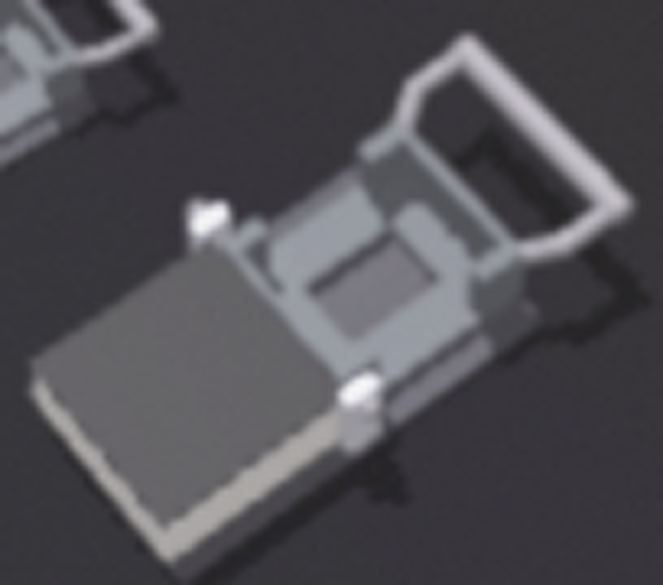

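Run:
```python
from h import *
T=lambda x,y:(265+(x+.5)/8-.5,140+(y+.5)/8-.5)
S=lambda x,y:(210+(x+.5)/6.5-.5,232+(y+.5)/6.5-.5)
def both(lbl,a,b,z):
    P,Q=plane("top",[T(*p) for p in a],z),plane("scene",[S(*p) for p in b],z)
    M=(P+Q)/2;d=M[0]-M[1]
    print(lbl,P[:,:2].round(4).tolist(),Q[:,:2].round(4).tolist(),"mid",M.mean(0).round(4),"len",np.linalg.norm(d).round(4),"yaw",np.degrees(np.arctan2(d[1],d[0])).round(2), "tri",tri([T(*p) for p in a],[S(*p) for p in b]).round(4).tolist())
both("bar",[(114,92),(90,348)],[(620,205),(470,42)],.042)
both("padfar",[(682,170),(657,388)],[(167,530),(33,378)],.040)
both("caps",[(450,132),(432,380)],[(360,388),(208,217)],.044)
both("window",[(265,222),(385,228)],[(312,290),(390,238)],.013) # only check
```

```text
bar [[0.6451, 0.0029], [0.5473, 0.0147]] [[0.6416, 0.0049], [0.549, 0.0187]] mid [0.5958 0.0103 0.042 ] len 0.0961 yaw -7.66 tri [[0.6435, 0.0028, 0.047, 0.0008], [0.5484, 0.0163, 0.0434, 0.0041]]
padfar [[0.6113, -0.2106], [0.5279, -0.1967]] [[0.6142, -0.2091], [0.5343, -0.202]] mid [ 0.5719 -0.2046  0.04  ] len 0.0823 yaw -7.33 tri [[0.6127, -0.2098, 0.0382, 0.0029], [0.5297, -0.1988, 0.0292, 0.0006]]
caps [[0.6266, -0.1227], [0.532, -0.1119]] [[0.6254, -0.1211], [0.533, -0.1102]] mid [ 0.5792 -0.1165  0.044 ] len 0.0942 yaw -6.66 tri [[0.6261, -0.1222, 0.0465, 0.0005], [0.5325, -0.111, 0.0443, 0.0019]]
window [[0.6006, -0.0542], [0.5973, -0.1]] [[0.5715, -0.0933], [0.5771, -0.0556]] mid [ 0.5866 -0.0758  0.013 ] len 0.0042 yaw 105.6 tri [[0.5857, -0.0737, 0.0151, 0.0485], [0.5917, -0.086, 0.0675, 0.0214]]
```

Poses found:
- **Block:** centre (0.593, 0.3595), long axis at 22°.
- **Nest:** origin (0.581, -0.1165), yaw -6.9°.
- **Placing point:** (0.586, -0.075).
- **Bar middle:** (0.596, 0.0095).

Moving above the block.

Call:
play_rows(
  targets=[
    [0, 0, 0.066, 0.041, -0.029, -0.009, 1],
    [0, 0, 0.066, 0.041, -0.029, -0.009, 1],
    [0, 0, 0.066, 0.041, -0.029, -0.009, 1],
    [0, 0, 0.066, 0.041, -0.029, -0.009, 1],
    [0, 0, 0.066, 0.041, -0.029, -0.009, 1],
    [0, 0, 0.066, 0.041, -0.029, -0.009, 1],
    [0, 0, 0.066, 0.041, -0.029, -0.009, 1],
    [0, 0, 0.066, 0.041, -0.029, -0.009, 1],
    [0, 0, 0.066, 0.041, -0.029, -0.009, 1],
    [0, 0, 0.066, 0.041, -0.029, -0.009, 1],
    [0, 0, 0, 0, 0, 0, 1],
  ],
)

```text
t: 1.48
eef_pos: [0.6031, 0.3467, 0.138]
ee_rot: [3.135, 0.006, 0.408]
force: [-1.2, -0.3, -1.1]
width: 0.0877
```

Call:
play_rows(
  targets=[
    [0, 0, -0.02, -0.01, 0.013, -0.03, 1],
    [0, 0, 0, 0, 0, -0.03, 1],
    [0, 0, 0, 0, 0, -0.018, 1],
    [0, 0, 0, 0, 0, 0, 1],
  ],
)

```text
t: 1.98
eef_pos: [0.5924, 0.36, 0.0577]
ee_rot: [3.135, 0.007, 0.386]
force: [-0.1, -0.3, 0.0]
width: 0.0875
```

Run:
```python
from h import *
s=get_state();print(s["eef_pos"],s["ee_rot"],s["q"])
for n,b in(("scene",(150,230,320,440)),("top",(120,230,100,230))):
    p,d=grab_frame(n);cv2.imwrite(f"pics/{n}1.png",cv2.resize(p[b[0]:b[1],b[2]:b[3]],None,fx=5,fy=5,interpolation=2))
```

```text
[0.59237654 0.36004904 0.05769884] [3.13534056 0.00672208 0.38550776] [ 0.82800384  0.53754995 -0.14203086  0.00353833 -0.8999703   1.12610958]
```

View pics/scene1.png

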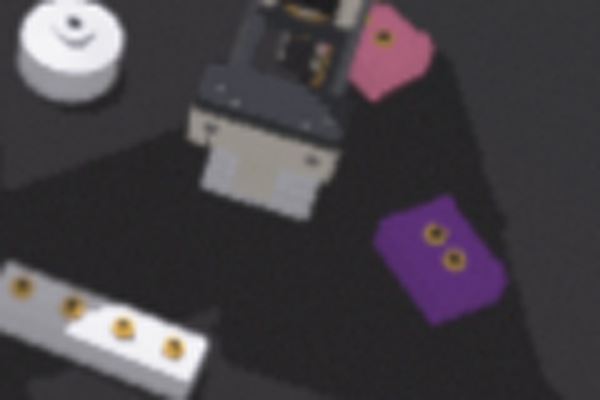

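The scene view shows the gripper squarely over the block, which it hides. The pink and purple pieces at crop (400,50) and (440,260) are clear of it. Going down and gripping.

Call:
play_rows(
  targets=[
    [0, 0, 0, 0, 0, -0.02, 1],
    [0, 0, 0, 0, 0, -0.015, 1],
    [0, 0, 0, 0, 0, -0.008, 1],
    [0, 0, 0, 0, 0, 0, 0.2],
    [0, 0, 0, 0, 0, 0, 0.2],
    [0, 0, 0, 0, 0, 0, 0.2],
    [0, 0, 0, 0, 0, 0, 0.2],
    [0, 0, 0, 0, 0, 0, 0.2],
    [0, 0, 0, 0, 0, 0, 0.2],
  ],
  grip_force=30,
)

```text
t: 3.2
eef_pos: [0.5951, 0.3623, 0.018]
ee_rot: [3.138, -0.002, 0.386]
force: [-0.1, -0.0, -2.2]
width: 0.0458
```

Call:
play_rows(
  targets=[
    [0, 0, 0, 0, 0, 0.02, 0.2],
    [0, 0, 0, 0, 0, 0.04, 0.2],
    [0, 0, 0, 0, 0, 0.04, 0.2],
    [0, 0, -0.1, 0, -0.015, 0.01, 0.2],
    [0, 0, -0.16, 0, -0.03, 0, 0.2],
    [0, 0, -0.16, 0, -0.035, 0, 0.2],
    [0, 0, -0.16, 0, -0.035, 0, 0.2],
    [0, 0, -0.16, 0, -0.035, 0, 0.2],
    [0, 0, -0.16, 0, -0.035, 0, 0.2],
    [0, 0, -0.16, 0, -0.035, 0, 0.2],
    [0, 0, -0.16, 0, -0.035, 0, 0.2],
    [0, 0, 0, 0, 0, 0, 0.2],
  ],
)

```text
t: 4.7
eef_pos: [0.5941, 0.0997, 0.1468]
ee_rot: [-3.136, -0.007, -0.873]
force: [-0.4, -0.2, -2.5]
width: 0.0456
```

Call:
play_rows(
  targets=[
    [0, 0, -0.136, -0.001, -0.029, 0, 0.2],
    [0, 0, -0.136, -0.001, -0.029, 0, 0.2],
    [0, 0, -0.136, -0.001, -0.029, 0, 0.2],
    [0, 0, -0.136, -0.001, -0.029, -0.01, 0.2],
    [0, 0, -0.136, -0.002, -0.029, -0.01, 0.2],
    [0, 0, -0.136, -0.002, -0.029, -0.01, 0.2],
    [0, 0, 0, 0, 0, 0, 0.2],
  ],
)

```text
t: 5.58
eef_pos: [0.5878, -0.076, 0.1244]
ee_rot: [-3.127, -0.006, -1.705]
force: [0.1, 1.3, -3.1]
width: 0.0458
```

Run:
```python
from h import *
s=get_state();print(s["eef_pos"],s["ee_rot"],s["q"],s["width"])
for n,b in(("scene",(210,330,200,340)),("top",(130,220,250,370))):
    p,d=grab_frame(n);cv2.imwrite(f"pics/{n}2.png",cv2.resize(p[b[0]:b[1],b[2]:b[3]],None,fx=5,fy=5,interpolation=2))
```

```text
[ 0.58779697 -0.07595221  0.1243642 ] [-3.12740638 -0.00614074 -1.70470078] [ 0.20791814  0.31359176 -0.33959454  0.01338868 -0.90634578 -0.34997556] 0.045814665160675075
```

View pics/scene2.png

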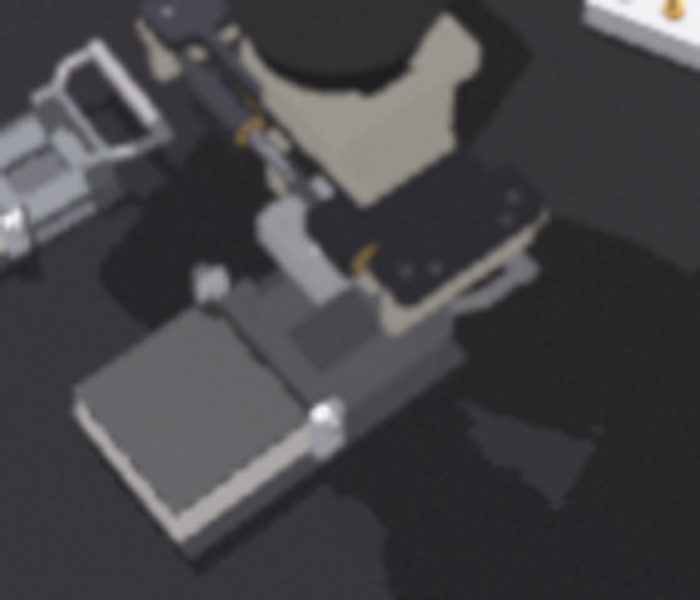

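View pics/top2.png

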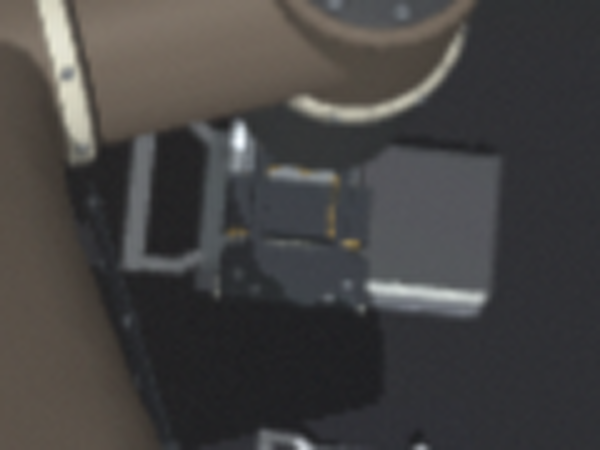

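Call:
play_rows(
  targets=[
    [0.002, 0.014, 0.014, -0.002, -0.002, -0.03, 0.2],
    [0, 0, 0, 0, 0, -0.02, 0.2],
    [0, 0, 0, 0, 0, -0.01, 0.2],
    [0, 0, 0, 0, 0, 0, 0.2],
  ],
)

```text
t: 6.18
eef_pos: [0.59, -0.0727, 0.0676]
ee_rot: [-3.134, -0.004, -1.676]
force: [-0.6, 0.4, -1.3]
width: 0.0459
```

Call:
play_rows(
  targets=[
    [0, 0, -0.015, -0.005, -0.005, -0.008, 0.2],
    [0, 0, 0, 0, 0, 0, 0.2],
  ],
)

```text
t: 6.42
eef_pos: [0.5854, -0.0774, 0.0605]
ee_rot: [-3.132, -0.003, -1.691]
force: [0.7, 0.1, -2.3]
width: 0.0461
```

Call:
play_rows(
  targets=[
    [0, 0, 0, 0, 0, -0.01, 0.2],
    [0, 0, 0, 0, 0, -0.008, 0.2],
    [0, 0, 0, 0, 0, -0.006, 0.2],
    [0, 0, 0, 0, 0, 0, 0.2],
  ],
)

```text
t: 6.92
eef_pos: [0.5858, -0.0775, 0.0353]
ee_rot: [-3.131, -0.003, -1.691]
force: [-0.5, -1.3, -1.0]
width: 0.0458
```

Call:
play_rows(
  targets=[
    [0, 0, 0, 0, 0, -0.003, 0.2],
    [0, 0, 0, 0, 0, 0, 0.2],
  ],
)

```text
t: 7.18
eef_pos: [0.586, -0.0775, 0.0322]
ee_rot: [-3.131, -0.003, -1.691]
force: [0.2, -0.3, -3.0]
width: 0.0456
```

Call:
play_rows(
  targets=[
    [0, 0, 0, 0, 0, -0.001, 0.2],
    [0, 0, 0, 0, 0, 0, 0.66],
    [0, 0, 0, 0, 0, 0, 0.66],
    [0, 0, 0, 0, 0, 0, 0.66],
    [0, 0, 0, 0, 0, 0, 0.66],
  ],
)

```text
t: 7.8
eef_pos: [0.5874, -0.0774, 0.0326]
ee_rot: [-3.128, -0.003, -1.69]
force: [-0.8, 0.6, 0.3]
width: 0.0575
```

Call:
play_rows(
  targets=[
    [0, 0, 0, 0, 0, 0.02, 0.66],
    [0, 0, 0, 0, 0, 0.04, 0.66],
    [0, 0, 0, 0, 0, 0.05, 0.66],
    [0, 0, 0.16, 0, 0.03, 0.03, 0.66],
    [0, 0, 0.16, 0, 0.03, 0, 0.4],
    [0, 0, 0.16, 0, 0.03, 0, 0.3],
    [0, 0, 0.16, 0, 0.03, 0, 0.3],
    [0, 0, 0.16, 0, 0.03, 0, 0.3],
    [0, 0, 0.16, 0, 0.03, 0, 0.3],
    [0, 0, 0.16, 0, 0.02, 0, 0.3],
    [0, 0, 0.16, 0, 0, 0, 0.3],
    [0, 0, 0.16, 0, 0, 0, 0.3],
  ],
)

```text
t: 9.3
eef_pos: [0.5857, 0.1291, 0.1786]
ee_rot: [-3.125, -0.005, -0.204]
force: [-0.0, 0.2, 0.1]
width: 0.0265
```

Run:
```python
from h import *
s=get_state();print(s["eef_pos"],s["ee_rot"],s["q"],s["width"])
for n,b in(("scene",(210,330,200,340)),("top",(130,220,250,370))):
    p,d=grab_frame(n);cv2.imwrite(f"pics/{n}3.png",cv2.resize(p[b[0]:b[1],b[2]:b[3]],None,fx=5,fy=5,interpolation=2))
```

```text
[0.58573799 0.12909914 0.1785659 ] [-3.12522113 -0.00542788 -0.20414189] [ 0.5369834   0.27383043 -0.24729314 -0.00978631 -1.03463682  0.83465147] 0.026530526673880436
```

View pics/scene3.png

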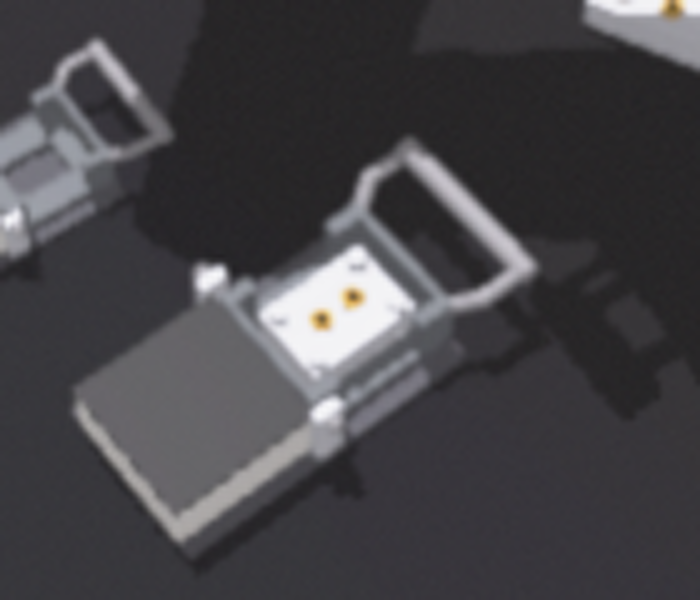

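View pics/top3.png

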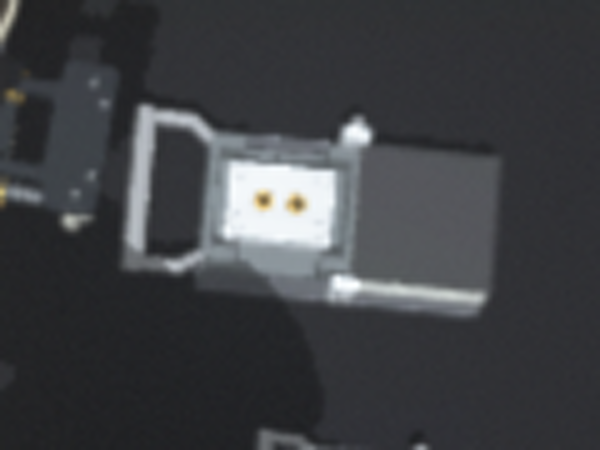

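The block sits flat and centred in the pocket, studs up: ports at top crop (262,200) and (297,204), and level with the walls in the scene view. Moving over the bar.

Call:
play_rows(
  targets=[
    [-0.016, 0.003, 0.03, 0.002, -0.02, -0.01, 0.3],
    [0, 0, 0.03, 0.002, -0.03, -0.02, 0.3],
    [0, 0, 0.024, 0.002, -0.03, -0.02, 0.3],
    [0, 0, 0, 0.002, -0.025, -0.02, 0.3],
    [0, 0, 0, 0.002, -0.014, -0.02, 0.3],
    [0, 0, 0, 0, 0, 0, 0.3],
  ],
)

```text
t: 10.15
eef_pos: [0.596, 0.0062, 0.0871]
ee_rot: [-3.141, -0.007, -0.148]
force: [-0.1, -0.3, -0.1]
width: 0.0265
```

Call:
play_rows(
  targets=[
    [0, 0.007, 0.028, 0, 0.004, -0.01, 0.3],
    [0, 0, 0, 0, 0, 0, 0.3],
  ],
)

```text
t: 10.4
eef_pos: [0.5967, 0.0112, 0.0776]
ee_rot: [-3.141, -0.002, -0.12]
force: [-0.3, 1.0, 0.5]
width: 0.0261
```

Run:
```python
from h import *
s=get_state();print(s["eef_pos"],s["ee_rot"])
for n,b in(("scene",(210,330,220,360)),("top",(130,220,230,350))):
    p,d=grab_frame(n);cv2.imwrite(f"pics/{n}4.png",cv2.resize(p[b[0]:b[1],b[2]:b[3]],None,fx=5,fy=5,interpolation=2))
```

```text
[0.59670971 0.01119821 0.07758097] [-3.14098298e+00 -1.68745723e-03 -1.20175933e-01]
```

View pics/scene4.png

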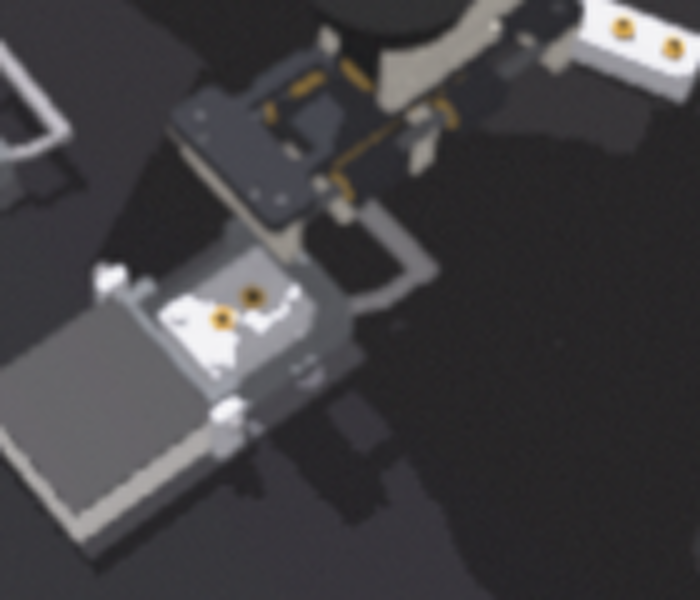

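View pics/top4.png

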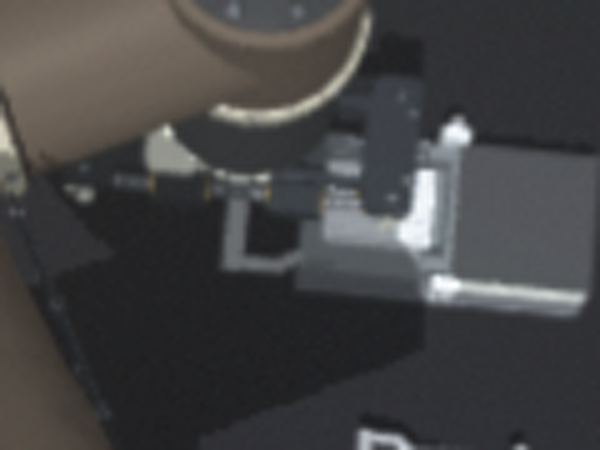

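Both views show the jaws straddling the bar: its free end runs out at scene crop (430,270) and top crop (235,225), with the gripper over its middle. Going down in steps.

Call:
play_rows(
  targets=[
    [0, 0, 0, 0, -0.001, -0.012, 0.3],
    [0, 0, 0, 0, 0, -0.01, 0.3],
    [0, 0, 0, 0, 0, -0.005, 0.3],
    [0, 0, 0, 0, 0, 0, 0.3],
  ],
)

```text
t: 11.0
eef_pos: [0.5974, 0.0109, 0.05]
ee_rot: [-3.14, -0.004, -0.12]
force: [0.4, 0.6, 0.0]
width: 0.0266
```

Call:
play_rows(
  targets=[
    [0, 0, 0, -0.001, 0, -0.007, 0.3],
    [0, 0, 0, 0, 0, -0.004, 0.3],
    [0, 0, 0, 0, 0, 0, 0],
    [0, 0, 0, 0, 0, 0, 0],
    [0, 0, 0, 0, 0, 0, 0],
    [0, 0, 0, 0, 0, 0, 0],
  ],
  grip_force=15,
)

```text
t: 11.75
eef_pos: [0.5963, 0.0093, 0.0386]
ee_rot: [3.141, -0.004, -0.12]
force: [0.1, 0.4, -1.6]
width: 0.0114
```

```bash
cat > arc.py <<'E'
from h import *
import sys
H=np.array([.5809,-.1167,.0388]);u=np.array([.12,.993,0]);z=np.array([0,0,1.])
s=get_state();p=s["eef_pos"];v=p-H
th=np.arctan2(v[2],v@u);print("theta",th,"r",np.hypot(v[2],v@u),"lat",v@np.array([.993,-.12,0]),"F",s["force"].round(1),"rot",s["ee_rot"].round(3),s["width"])
dth,N=float(sys.argv[1]),int(sys.argv[2]);prev=p
for i in range(1,N+1):
    a=min(th+dth*i,3.141);q=H+.127*(np.cos(a)*u+np.sin(a)*z);print(a.round(2),(q-prev).round(4).tolist());prev=q
E
python3 arc.py .08 7
```

```text
theta -0.0018346348566383223 r 0.12693850128240206 lat 0.0001792415939706442 F [ 0.1  0.4 -1.6] rot [ 3.141 -0.004 -0.12 ] 0.011403869974705143
0.08 [-0.0002, -0.0002, 0.0101]
0.16 [-0.0001, -0.0012, 0.0101]
0.24 [-0.0002, -0.002, 0.01]
0.32 [-0.0003, -0.0028, 0.0098]
0.4 [-0.0004, -0.0035, 0.0095]
0.48 [-0.0005, -0.0043, 0.0092]
0.56 [-0.0006, -0.005, 0.0088]
```

Call:
play_rows(
  targets=[
    [0, 0, 0, 0, 0, 0.01, 0],
    [0, 0, 0, 0, -0.001, 0.01, 0],
    [0, 0, 0, 0, -0.002, 0.01, 0],
    [0, 0, 0, 0, -0.003, 0.01, 0],
    [0, 0, 0, 0, -0.003, 0.01, 0],
  ],
)

```text
t: 12.38
eef_pos: [0.5949, -0.0007, 0.0907]
ee_rot: [3.14, -0.001, -0.12]
force: [2.2, -7.4, -7.9]
width: 0.0111
```

```bash
python3 arc.py .08 7
```

```text
theta 0.41821380908231975 r 0.12786912473123016 lat -6.472416946035575e-05 F [ 2.2 -7.4 -7.9] rot [ 3.14e+00 -1.00e-03 -1.20e-01] 0.011095668027847894
0.5 [-0.0006, -0.0052, 0.0088]
0.58 [-0.0006, -0.0052, 0.0087]
0.66 [-0.0007, -0.0058, 0.0083]
0.74 [-0.0008, -0.0065, 0.0078]
0.82 [-0.0009, -0.0071, 0.0072]
0.9 [-0.0009, -0.0076, 0.0066]
0.98 [-0.001, -0.0081, 0.006]
```

Call:
play_rows(
  targets=[
    [0, 0, 0, -0.001, -0.006, 0.009, 0],
    [0, 0, 0, 0, -0.006, 0.009, 0],
    [0, 0, 0, -0.001, -0.006, 0.008, 0],
    [0, 0, 0, -0.001, -0.006, 0.008, 0],
    [0, 0, 0, -0.001, -0.007, 0.007, 0],
    [0, 0, 0, -0.001, -0.008, 0.007, 0],
  ],
)

```text
t: 13.12
eef_pos: [0.5902, -0.0388, 0.1435]
ee_rot: [-3.138, -0.004, -0.12]
force: [0.0, 2.4, -4.8]
width: 0.0114
```

```bash
python3 arc.py .08 8
```

```text
theta 0.9275235226614442 r 0.1308153271580254 lat -9.393638673216513e-05 F [ 0.   2.4 -4.8] rot [-3.138 -0.004 -0.12 ] 0.01144923608870027
1.01 [-0.0012, -0.0106, 0.0027]
1.09 [-0.0011, -0.0087, 0.0051]
1.17 [-0.0011, -0.0091, 0.0044]
1.25 [-0.0011, -0.0094, 0.0036]
1.33 [-0.0012, -0.0097, 0.0028]
1.41 [-0.0012, -0.0099, 0.0021]
1.49 [-0.0012, -0.01, 0.0012]
1.57 [-0.0012, -0.0101, 0.0004]
```

Call:
play_rows(
  targets=[
    [0, 0, 0, -0.001, -0.01, 0.003, 0],
    [0, 0, 0, -0.001, -0.009, 0.004, 0],
    [0, 0, 0, -0.001, -0.009, 0.004, 0],
    [0, 0, 0, -0.001, -0.01, 0.003, 0],
    [0, 0, 0, -0.001, -0.01, 0.002, 0],
  ],
)

```text
t: 13.75
eef_pos: [0.5856, -0.0848, 0.1672]
ee_rot: [-3.131, -0.009, -0.117]
force: [-3.5, 6.3, 4.5]
width: 0.0112
```

```bash
python3 arc.py .08 8
```

```text
theta 1.3245752704652247 r 0.13237995792284837 lat 0.000793229816720415 F [-3.5  6.3  4.5] rot [-3.131 -0.009 -0.117] 0.011185369399012138
1.4 [-0.0021, -0.0111, -0.0031]
1.48 [-0.0012, -0.01, 0.0013]
1.56 [-0.0012, -0.0101, 0.0005]
1.64 [-0.0012, -0.0101, -0.0003]
1.72 [-0.0012, -0.01, -0.0012]
1.8 [-0.0012, -0.0099, -0.002]
1.88 [-0.0012, -0.0097, -0.0027]
1.96 [-0.0011, -0.0095, -0.0035]
```

Run:
```python
from h import *
for n,b in(("scene",(170,310,200,360)),("top",(110,220,240,380))):
    p,d=grab_frame(n);cv2.imwrite(f"pics/{n}5.png",cv2.resize(p[b[0]:b[1],b[2]:b[3]],None,fx=4,fy=4,interpolation=2))
```

```text
(no output)
```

View pics/scene5.png

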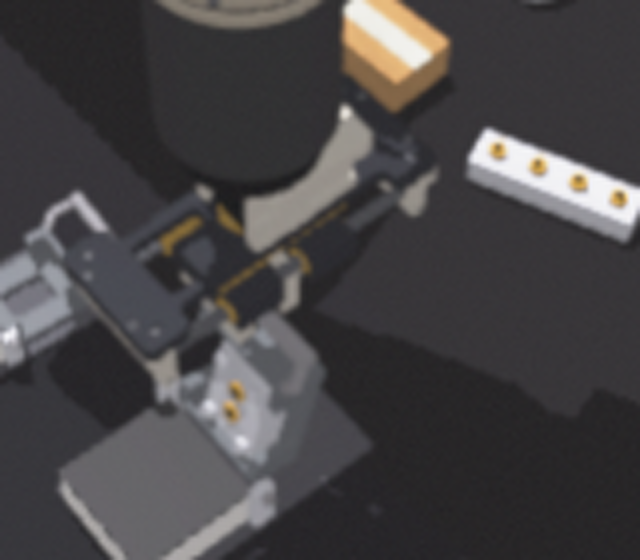

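View pics/top5.png

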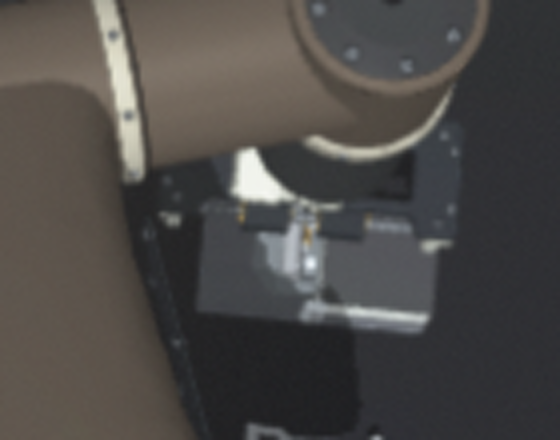

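The leaf is up at about 75–80° with the block in it (ports at scene crop (235,400)) and the bar still in the jaws. Carrying on over.

Call:
play_rows(
  targets=[
    [0, 0, -0.003, -0.002, -0.01, -0.001, 0],
    [0, 0, 0, -0.001, -0.01, 0, 0],
    [0, 0, 0, -0.001, -0.01, -0.001, 0],
    [0, 0, 0, -0.001, -0.01, -0.001, 0],
    [0, 0, 0, -0.001, -0.01, -0.001, 0],
  ],
)

```text
t: 14.48
eef_pos: [0.5794, -0.1369, 0.1689]
ee_rot: [-3.131, -0.013, -0.12]
force: [-2.0, 3.4, 0.7]
width: 0.0113
```

```bash
python3 arc.py .08 8
```

```text
theta 1.7248996734169877 r 0.13169916512356367 lat 0.000895480021787264 F [-2.   3.4  0.7] rot [-3.131 -0.013 -0.12 ] 0.011259822956661036
1.8 [-0.002, -0.0091, -0.0066]
1.88 [-0.0012, -0.0097, -0.0027]
1.96 [-0.0011, -0.0095, -0.0035]
2.04 [-0.0011, -0.0092, -0.0043]
2.12 [-0.0011, -0.0088, -0.005]
2.2 [-0.001, -0.0084, -0.0057]
2.28 [-0.001, -0.0079, -0.0063]
2.36 [-0.0009, -0.0074, -0.007]
```

Call:
play_rows(
  targets=[
    [-0.01, 0.013, 0, -0.002, -0.009, -0.004, 0],
    [0, 0, 0, -0.001, -0.009, -0.004, 0],
    [0, 0, 0, -0.001, -0.009, -0.004, 0],
    [0, 0, 0, -0.001, -0.009, -0.005, 0],
    [0, 0, 0, -0.001, -0.009, -0.005, 0],
    [0, 0, 0, -0.001, -0.008, -0.006, 0],
  ],
)

```text
t: 15.22
eef_pos: [0.5721, -0.1959, 0.1409]
ee_rot: [3.137, -0.001, -0.12]
force: [-1.6, 1.7, 0.5]
width: 0.0113
```

```bash
python3 arc.py .08 10
```

```text
theta 2.2333475289851283 r 0.12948852090350885 lat 0.0007901074348189147 F [-1.6  1.7  0.5] rot [ 3.137e+00 -1.000e-03 -1.200e-01] 0.011312268003769714
2.31 [-0.0015, -0.0061, -0.0085]
2.39 [-0.0009, -0.0072, -0.0072]
2.47 [-0.0008, -0.0066, -0.0077]
2.55 [-0.0007, -0.0059, -0.0082]
2.63 [-0.0006, -0.0053, -0.0087]
2.71 [-0.0006, -0.0046, -0.0091]
2.79 [-0.0005, -0.0038, -0.0094]
2.87 [-0.0004, -0.0031, -0.0097]
2.95 [-0.0003, -0.0023, -0.0099]
3.03 [-0.0002, -0.0015, -0.01]
```

Call:
play_rows(
  targets=[
    [0.004, 0, 0, -0.001, -0.007, -0.007, 0],
    [0, 0, 0, -0.001, -0.007, -0.007, 0],
    [0, 0, 0, -0.001, -0.007, -0.008, 0],
    [0, 0, 0, -0.001, -0.006, -0.008, 0],
  ],
)

```text
t: 15.72
eef_pos: [0.5685, -0.2248, 0.1085]
ee_rot: [3.141, -0.001, -0.12]
force: [1.1, 4.1, -1.1]
width: 0.0114
```

```bash
python3 arc.py .08 8
python3 - <<'E'
from h import *
for n,b in(("scene",(190,330,190,350)),):
    p,d=grab_frame(n);cv2.imwrite(f"pics/{n}6.png",cv2.resize(p[b[0]:b[1],b[2]:b[3]],None,fx=4,fy=4,interpolation=2))
E
```

```text
theta 2.5720028057123914 r 0.1291838345208503 lat 0.0006718208435593151 F [ 1.1  4.1 -1.1] rot [ 3.141e+00 -1.000e-03 -1.200e-01] 0.011354160620873199
2.65 [-0.0011, -0.0032, -0.0099]
2.73 [-0.0005, -0.0044, -0.0091]
2.81 [-0.0004, -0.0036, -0.0095]
2.89 [-0.0003, -0.0029, -0.0097]
2.97 [-0.0003, -0.0021, -0.0099]
3.05 [-0.0002, -0.0013, -0.0101]
3.13 [-0.0001, -0.0005, -0.0101]Traceback (most recent call last):
  File "arc.py", line 8, in <module>
    a=min(th+dth*i,3.141);q=H+.127*(np.cos(a)*u+np.sin(a)*z);print(a.round(2),(q-prev).round(4).tolist());prev=q
                                                                   ^^^^^^^
AttributeError: 'float' object has no attribute 'round'
```

View pics/scene6.png

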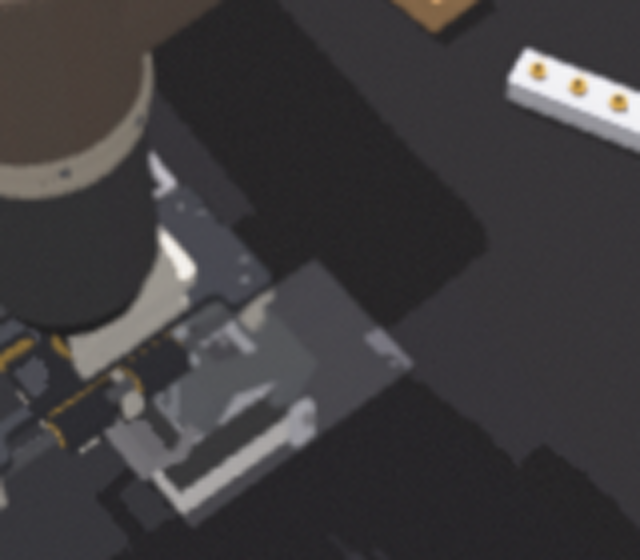

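The leaf is at about 2.55 and coming down over the pad (scene crop (230,420)), with the bar held at about crop (130,420). Lowering the rest.

Call:
play_rows(
  targets=[
    [0, 0, 0, -0.001, -0.004, -0.009, 0],
    [0, 0, 0, 0, -0.004, -0.009, 0],
    [0, 0, 0, 0, -0.004, -0.009, 0],
    [0, 0, 0, 0, -0.003, -0.009, 0],
  ],
)

```text
t: 16.27
eef_pos: [0.5666, -0.2404, 0.0688]
ee_rot: [3.142, 0.0, -0.12]
force: [-0.4, 7.5, -1.3]
width: 0.0113
```

```bash
python3 arc.py .08 4
```

```text
theta 2.905023297924619 r 0.12815646672135145 lat 0.0006713795528082508 F [-0.4  7.5 -1.3] rot [ 3.142  0.    -0.12 ] 0.011261790489666643
2.99 [-0.0008, -0.0008, -0.0102]
3.07 [-0.0001, -0.0012, -0.0101]Traceback (most recent call last):
  File "arc.py", line 8, in <module>
    a=min(th+dth*i,3.141);q=H+.127*(np.cos(a)*u+np.sin(a)*z);print(a.round(2),(q-prev).round(4).tolist());prev=q
                                                                   ^^^^^^^
AttributeError: 'float' object has no attribute 'round'
```

Call:
play_rows(
  targets=[
    [0, 0, 0, 0, 0, -0.01, 0],
    [0, 0, 0, 0, 0, -0.009, 0],
    [0, 0, 0, 0, 0, -0.006, 0],
    [0, 0, 0, 0, 0, 0, 0],
  ],
)

```text
t: 16.77
eef_pos: [0.5662, -0.243, 0.0418]
ee_rot: [3.139, 0.001, -0.119]
force: [-1.1, 0.8, 2.2]
width: 0.0115
```

Call:
play_rows(
  targets=[
    [0, 0, 0, 0, 0, -0.003, 0],
    [0, 0, 0, 0, 0, 0, 0],
  ],
)

```text
t: 17.02
eef_pos: [0.5669, -0.243, 0.041]
ee_rot: [3.138, -0.0, -0.118]
force: [-1.4, -2.0, -2.6]
width: 0.0112
```

Opening just enough to clear the bar, then going up and away.

Call:
play_rows(
  targets=[
    [0, 0, 0, 0, 0, 0, 0.28],
    [0, 0, 0, 0, 0, 0, 0.28],
    [0, 0, 0, 0, 0, 0, 0.28],
    [0, 0, 0, 0, 0, 0, 0.28],
    [0, 0, 0, 0, 0, 0.01, 0.28],
    [0, 0, 0, 0, 0, 0.015, 0.28],
    [0, 0, 0, 0, 0, 0.03, 0.28],
    [0, 0, 0, 0, 0, 0.04, 0.28],
    [0, 0, 0, 0, 0, 0.05, 0.28],
  ],
)

```text
t: 18.15
eef_pos: [0.5655, -0.2424, 0.1898]
ee_rot: [3.138, 0.004, -0.118]
force: [0.4, -0.1, -0.1]
width: 0.0244
```

Call:
play_rows(
  targets=[
    [0, 0, 0, 0, 0.05, 0.02, 0.28],
    [0, 0, 0, 0, 0.05, 0.02, 0.28],
    [0, 0, 0, 0, 0.05, 0, 0.28],
    [0, 0, 0, 0, 0.05, 0, 0.28],
    [0, 0, 0, 0, 0.05, 0, 0.28],
    [0, 0, 0, 0, 0.05, 0, 0.28],
    [0, 0, 0, 0, 0.05, 0, 0.28],
    [0, 0, 0, 0, 0.05, 0, 0.28],
    [0, 0, 0, 0, 0, 0, 0.28],
  ],
)

```text
t: 19.27
eef_pos: [0.5663, 0.1687, 0.2507]
ee_rot: [-3.138, -0.02, -0.119]
force: [0.4, 0.3, 0.1]
width: 0.0244
```

Run:
```python
from h import *
for n,b in(("scene",(220,360,180,340)),("top",(130,220,270,390))):
    p,d=grab_frame(n);cv2.imwrite(f"pics/{n}7.png",cv2.resize(p[b[0]:b[1],b[2]:b[3]],None,fx=4.5,fy=4.2 if n=="scene" else 4.5,interpolation=2))
```

```text
(no output)
```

View pics/scene7.png

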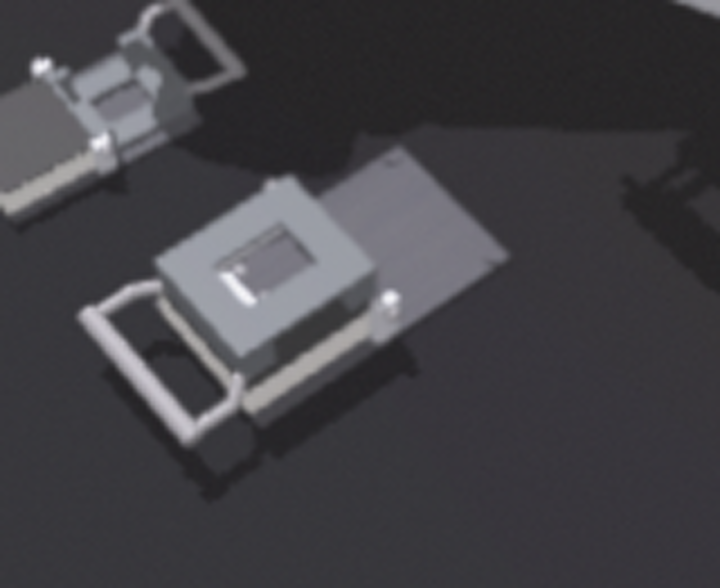

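View pics/top7.png

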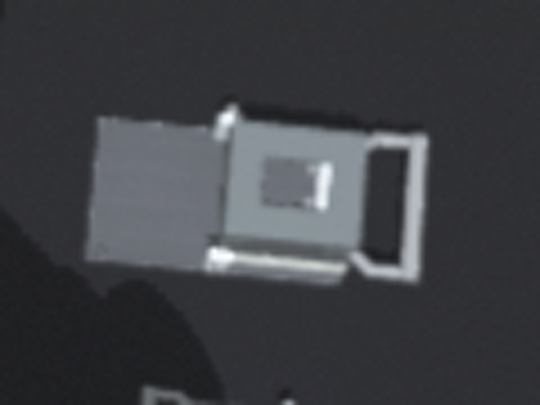

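Run:
```python
from h import *
T=lambda x,y:(270+(x+.5)/4.5-.5,130+(y+.5)/4.5-.5)
S=lambda x,y:(180+(x+.5)/4.5-.5,220+(y+.5)/4.2-.5)
# bar ends: high x first
print(tri([T(420,140),T(411,275)],[S(188,433),S(88,315)]).round(4))
# leaf top corners far end (highx, lowx), hinge end highx
print(tri([T(366,134),T(357,248)],[S(243,352),S(160,262)]).round(4))
print(tri([T(238,122),T(226,240)],[S(375,265),S(290,180)]).round(4))
```

```text
[[ 0.6101 -0.2496  0.0444  0.0008]
 [ 0.5186 -0.2383  0.0433  0.0011]]
[[ 0.6071 -0.2063  0.078   0.0025]
 [ 0.5328 -0.1972  0.0712  0.0032]]
[[ 0.6171 -0.1219  0.0778  0.0038]
 [ 0.5412 -0.1115  0.0674  0.0048]]
```

The pictures show the leaf lying flat on the pad and the dark plate showing in the window at top crop (290,182). The bar triangulates to 43–44 mm up, so the leaf is shut within measurement error. Handing in after a short settle.

Call:
play_rows(
  targets=[
    [0, 0, 0, 0, 0, 0, 0.28],
    [0, 0, 0, 0, 0, 0, 0.28],
    [0, 0, 0, 0, 0, 0, 0.28],
    [0, 0, 0, 0, 0, 0, 0.28],
  ],
)

```text
t: 19.88
eef_pos: [0.5664, 0.1631, 0.2519]
ee_rot: [-3.138, -0.02, -0.125]
force: [-1.0, 0.5, 0.2]
width: 0.0247
```

```bash
python3 -c "
from station import *
print(job_done())"
```

```text
the job is handed in; nothing more can be done
None
```

The silver valve block is upside down in the middle-sized nest, with the leaf shut over it. I laid it studs up in the open leaf, let go, swung the leaf over by its bar, then released the bar and moved the arm away. I handed in at about 20 s.

Last checks:
- **Leaf shut:** the leaf lies level on the pad. The bar is 43–44 mm above the bench by triangulation, against 42 mm nominal and within calibration error.
- **Block turned:** the dark underside plate shows through the leaf window, with a strip of bare aluminium at the window's far edge. That fits the block having slid to the hinge wall.
- **Forces:** the tool force readings I took stayed under about 12 N, and the last one was near zero with the arm clear of everything.

One reading disagreed: during the swing, the measured arc radius was up to 5 mm over the nominal 127 mm. This was probably the fingers sliding a little on the bar, and the grip held throughout.

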